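# Reset the tripped airbrush compressor

### The arm

A 6-joint arm with a two-finger parallel gripper is mounted at the origin on the work surface. World frame = base frame: x ahead of the robot, y to its left, z up, the work surface at z = 0. Lengths are in mm, angles in rad, forces in N, time in s.
With the tool pointing down it reaches from about 275 to 825 mm from the base axis. Payload 4.9 kg.
Tool frame: the origin (TCP) lies at the very end of the fingers, on their centre line; the grasp point (between the pads) lies 19 mm behind it; z points along the fingers, y is the direction in which the jaws open and shut (so a half turn about z gives the same grasp; the last joint's range is limited). The gripper opens to 85 mm and grips with 20 to 120 N. Pads are 22 mm wide; open, the fingers measure 114 mm over their backs; the gripper's body (76 mm by 85 mm) begins 54 mm behind the grasp point. The pads swing forward as they close: fully open they stand 13 mm farther back than shut.
Start: joints at [-1.236, 0.326, -0.193, 1.052, 0, 1.437], TCP at [248.513, -490.673, 231.281] pointing down, gripper open.
Joint ranges: [-2.65, 2.65], [-0.97, 1.79], [-1.3, 1.35], [-1.93, 2.1], [-1.47, 1.37], [-3.14, 3.14]. Speed limits (rad/s): [2.57, 2.57, 3.14, 3.14, 3.14, 3.14].

### API

Orientations are given as [roll, pitch, yaw] about the fixed x, y, z axes, in that order (R = Rz(yaw) Ry(pitch) Rx(roll)).
In Python, from bench import bot, solve_ik, imaging gives the robot as it stands. Calls block until the motion is done:
- bot.move_ptp(position, orientation): joint-space move of the TCP to a pose.
- bot.movel(position, rot=None, max_speed=150, threshold=None): straight line of the TCP; rot=None keeps the orientation; max_speed is the mean speed in mm/s. With threshold (N) it stops when the force on the tool has changed by that much, and returns True; else False.
- bot.move_j(angles): joint-space move.
- bot.grip(opening, effort=None): opening from 0.0 (shut) to 1.0 (fully open); effort is the grip in N (None keeps the last); returns when the fingers have stopped.
- bot.dwell(seconds).
- solve_ik(position, orientation): joint angles nearest the present ones, or None.
- bot.get_state(): the state.
- imaging.capture(name): name is "side" or "top"; returns the picture (420x560x3 uint8, blue, green, red); there is no depth.
- imaging.camera_model(name): a dict with "K" (3x3 intrinsics, pixels), "position" and "rotation" of the camera in the world. Camera axes: x right, y up, looking along -z (the intrinsics and any distortion apply to the point x, -y, -z); pixel columns grow to the right and rows downward; lengths in mm; the calibration is good to about 2 mm. A picture is of the moment at which its call begins. camera_model takes no time and is no camera call.
A pose or a line that the arm cannot do raises bot.IKError and nothing moves.
- bot.sign_off(): hands the job in, once; it reports no verdict.
The state is a dict: "t": time; "qpos": joint angles; "joint_velocities": joint speeds; "effort": joint torques, N m; "tcp_pos": TCP position; "orientation": TCP orientation; "contact_force": force on the tool from outside, world axes, zero at the start; "wrist_torque": the same for the moment, N m; "opening": opening from 0.0 (shut) to 1.0 (fully open).
Only numpy, scipy, OpenCV 4.12 (cv2) and the standard library are available. Lean on these libraries where they do the work, as an engineer would, in place of code of your own. Each camera call takes 0.05 s, during which the arm holds its last target. There are 200 camera calls.

### The job

The airbrush compressor has tripped its overload cut-out: with a fingertip rock its red power switch fully to off (push down the raised end with the ring, at the front), then reach down into the round well in its top and press the sunken orange reset button fully home so that it stays in, then rock the switch fully back to on (push down the rear end, with the bar). Only press, gently: do not lift or shove the compressor, and leave the regulator knob, the airbrush in its holder, the paints and everything else as they are.

Things in the scene. Friction and masses are not known exactly. Their poses are not given: they have to be found in the camera images.
- compressor: cased airbrush compressor, blue with flat grey top panel 161 mm up, 210 (x) x 310 (y) mm, loose on rubber feet, about 4 kg. Origin: centre of its underside. -x is its front, towards the robot (turned up to 0.45 rad); +y its left as the robot sees it. On the panel (x, y mm): well (-45, 90), rocker (-45, -5), regulator (-45, -100), gauge (55, 105) 11 high, handle along y at x 72, 41 high
- well_mouth (a point): centre of the mouth of the round well, level with the top panel; z up. The well is 48 mm in diameter with straight walls, 28 mm deep, black-rimmed and vertical
- reset_top (a point): centre of the flat top of the orange reset button (24 mm diameter) on the well's axis; moves with the button. Tripped, it is 15 mm below the well's mouth; home, 22 mm below. It moves straight down against about 4 N of friction, is hard at its stop and stays where it is left
- reset_button (a joint): travel of the reset button, m: 0 = tripped (standing out), 0.007 = fully home; starts between 0 and 0.0005
- power_rocker (a joint): angle of the red power rocker, rad: +0.17 = fully on (rear end, with white bar, down), -0.17 = fully off (front end, with white ring, down); starts on. It stays where it is left; 3 to 6 N down on the outer end of the raised face moves it
- rocker_off_end (a point): point on the rocker's front face (off half), 16 mm from the valley; moves with it. Red rocker, 48 mm long (compressor's x), 26 wide, its two faces a shallow V that rocks about the valley line (along the compressor's y). A face fully down lies level 9 mm above the panel; the other then slopes up 0.34 rad, its outer end 17 mm above the panel. Bezel round it: 3 mm high
- rocker_on_end (a point): the same on the rear face (the on half), 16 mm from the valley
- regulator_mark (a point): white mark on the top of the black regulator knob (48 mm over its seat, 26 mm high), 15 mm from its axis; turns with the knob. To be left alone
- airbrush_mid (a point): half-way up the airbrush, which stands loose in an open tube on the compressor's right end at (20, -178) mm in the compressor's frame; 14 mm thick, 149 mm long, colour cup on its side, top 241 mm above the table. To be left alone
- thinner_mid (a point): half-way up a white dropper bottle, 25 mm diameter, 80 mm tall with its pointed black cap, standing on the compressor's top panel at the rear right. To be left alone
- paint_brown_mid (a point): half-way up a brown dropper bottle, 25 mm diameter, 80 mm tall with its pointed black cap, on the table beside the compressor. To be left alone
- paint_blue_drop_mid (a point): half-way up a blue dropper bottle, 25 mm diameter, 80 mm tall with its pointed black cap, on the table beside the compressor. To be left alone
- paint_red_drop_mid (a point): half-way up a red dropper bottle, 25 mm diameter, 80 mm tall with its pointed black cap, on the table beside the compressor. To be left alone
- miniature_mid (a point): half-way up a painted miniature on a cork handle, 40 mm diameter, 116 mm tall, on the table to the left. To be left alone
- mug_mid (a point): half-way up a white mug, 80 mm diameter, 95 mm tall, with brushes standing in it up to 185 mm, on the table to the right. To be left alone
- cleaner_mid (a point): half-way up a white cleaner bottle with blue label and red cap, 61 mm diameter, 132 mm tall, on the table at the right rear. To be left alone

How it is judged:
By the outcome, as a careful person would: the job done as asked, in the order asked, and still so for the second after the job is handed in, with the robot touching nothing.
It also fails if it takes over 45 s, if anything falls off the work surface, if the arm or the gripper's body presses on something with over 40 N, if the wrist force passes 120 N, or if a joint passes its speed limit or range.

## Working session

There is one attempt and no reset: what is moved stays moved. The work goes in short steps, each a Python script; the robot and the scene stay as the last script left them, time stands still between calls to the robot, and variables do not carry over. Pictures are saved under pics/ and viewed, about 8 in all and at most 12, crops included, and the job is handed in when it is done.

```bash
mkdir -p pics; python3 - <<'E'
from bench import bot, imaging
import cv2
for n in("top","side"):
    cv2.imwrite(f"pics/{n}0.png",imaging.capture(n)); m=imaging.camera_model(n); print(n,m)
s=bot.get_state();print(s["t"],s["tcp_pos"],s["orientation"],s["opening"])
E
```

```text
top {'K': array([[418.80754716,   0.        , 278.70462074],
       [  0.        , 418.80754716, 211.57935938],
       [  0.        ,   0.        ,   1.        ]]), 'position': array([ 308.19102084,  -17.43346555, 1431.98555216]), 'rotation': array([ 0.19426145,  0.00157008, -1.56202613])}
side {'K': array([[380.5274184 ,   0.        , 283.29001398],
       [  0.        , 380.5274184 , 211.86648121],
       [  0.        ,   0.        ,   1.        ]]), 'position': array([233.20070541, 718.06972845, 916.79390533]), 'rotation': array([ 0.78228297, -0.00519351, -2.70825169])}
0.1 [ 248.34053845 -490.15054327  230.60423768] [-3.14006359e+00 -2.12535451e-04  4.68825717e-01] 1.001181504505586
```

View pics/top0.png

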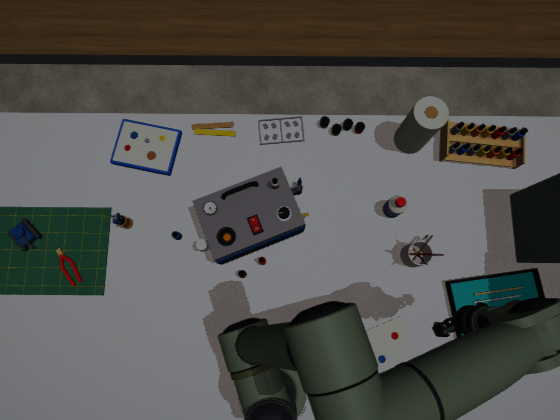

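View pics/side0.png

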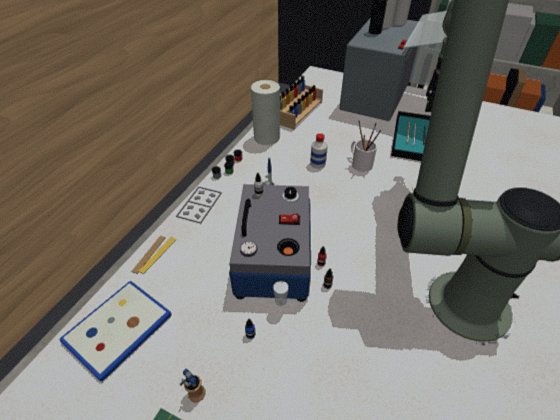

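The top view shows the well near (227,236), the rocker at (255,225), the regulator at (284,213) and the gauge at (210,209). The side view shows them at (288,247), (290,219), (291,193) and (249,248). Next I'll triangulate these and check zoomed crops.

```bash
cat > h.py <<'E'
import numpy as np, cv2
from scipy.spatial.transform import Rotation as Ro
from bench import bot, solve_ik, imaging
def ray(n,uv):
    m=imaging.camera_model(n);R=Ro.from_euler('xyz',m["rotation"]).as_matrix()
    p=np.linalg.solve(m["K"],[uv[0],uv[1],1.]);return np.array(m["position"]),R@(p*[1,-1,-1])
def onz(n,uv,z):
    c,d=ray(n,uv);return c+d*(z-c[2])/d[2]
def tri(a,b):
    (c1,d1),(c2,d2)=ray("top",a),ray("side",b)
    s=np.linalg.lstsq(np.c_[d1,-d2],c2-c1,rcond=None)[0]
    p,q=c1+s[0]*d1,c2+s[1]*d2;return (p+q)/2,np.linalg.norm(p-q)
def proj(n,P):
    m=imaging.camera_model(n);R=Ro.from_euler('xyz',m["rotation"]).as_matrix()
    p=R.T@(np.array(P)-m["position"])*[1,-1,-1];p=m["K"]@p;return p[:2]/p[2]
def blobs(img,lo,hi,roi):
    x0,y0,x1,y1=roi;h=cv2.cvtColor(img[y0:y1,x0:x1],cv2.COLOR_BGR2HSV)
    _,_,st,ce=cv2.connectedComponentsWithStats(cv2.inRange(h,lo,hi))
    return [(s[4],(c+[x0,y0]).round(2)) for s,c in zip(st[1:],ce[1:]) if s[4]>8]
E
python3 - <<'E'
from h import *
out=[]
for n,roi in(("top",(185,160,315,270)),("side",(225,175,325,305))):
    i=cv2.imread(f"pics/{n}0.png")
    print(n,"red",blobs(i,(0,150,60),(5,255,255),roi),"orange",blobs(i,(6,120,60),(22,255,255),roi),"grey",[b for b in blobs(i,(0,0,70),(179,60,140),roi) if b[0]>300])
    x0,y0,x1,y1=roi;out.append(cv2.resize(i[y0:y1,x0:x1],None,fx=3.8 if n=="top" else 3,fy=3.8 if n=="top" else 3,interpolation=cv2.INTER_CUBIC))
h=min(o.shape[0] for o in out);print([o.shape for o in out])
cv2.imwrite("pics/z0.png",np.hstack([o[:h] for o in out]))
E
```

```text
top red [(np.int32(106), array([254.4 , 223.63])), (np.int32(10), array([262.1, 262.2]))] orange [(np.int32(17), array([304.24, 214.71])), (np.int32(44), array([226.64, 236.91]))] grey [(np.int32(12178), array([248.84, 212.83]))]
side red [(np.int32(98), array([288.46, 218.07])), (np.int32(28), array([321.21, 256.21]))] orange [(np.int32(66), array([287.53, 250.59]))] grey [(np.int32(4907), array([272.67, 225.88])), (np.int32(754), array([259.84, 297.82]))]
[(418, 494, 3), (390, 300, 3)]
```

View pics/z0.png

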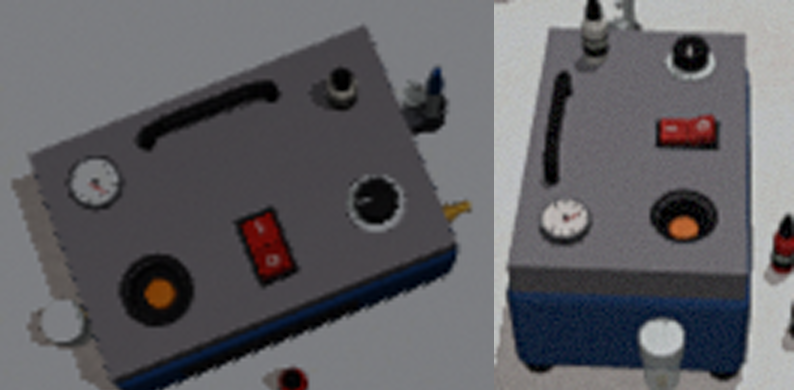

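The crops show the black-rimmed well with the orange button, the rocker in its black bezel (ring end towards the front), and the regulator. The top-view panel corners are clear. Now I'll take precise centres from dark contours.

```bash
python3 - <<'E'
from h import *
C={}
for n,roi in(("top",(185,160,315,270)),("side",(225,175,325,305))):
    i=cv2.imread(f"pics/{n}0.png");x0,y0,x1,y1=roi
    z=cv2.resize(i[y0:y1,x0:x1],None,fx=4,fy=4,interpolation=cv2.INTER_CUBIC)
    hsv=cv2.cvtColor(z,cv2.COLOR_BGR2HSV);v,s=hsv[...,2],hsv[...,1]
    m=((v<55)|((s>120)&((hsv[...,0]<25)|(hsv[...,0]>170)))).astype(np.uint8)
    if n=="side": m[:, :]=m
    cs,_=cv2.findContours(m,cv2.RETR_EXTERNAL,cv2.CHAIN_APPROX_NONE)
    for c in cs:
        if cv2.contourArea(c)<400: continue
        (cx,cy),wh,a=cv2.minAreaRect(c);M=cv2.moments(c)
        mc=np.array([M["m10"],M["m01"]])/M["m00"]
        f=lambda p:((np.array(p)+.5)/4-.5+[x0,y0])
        print(n,cv2.contourArea(c)/16,f((cx,cy)).round(2),f(mc).round(2),np.array(wh).round()/4,round(a,1),onz(n,f((cx,cy)),161).round(1))
f=lambda p:np.array(p)/3.8-.0+[185,160]
q=[onz("top",f(p),161) for p in((32,152),(365,27),(455,248),(115,380))]
print(np.round(q,1));print([np.linalg.norm(q[k]-q[k-1]).round(1) for k in range(4)])
for a,b in((q[1],q[0]),(q[2],q[3])): d=b-a;print("yaw",np.arctan2(-d[0],d[1]))
E
```

```text
top 40.1875 [261.62 260.62] [261.72 260.39] [7.5 7. ] 90.0 [406.7  37.1 161. ]
top 298.65625 [225.69 236.06] [225.79 235.99] [19.5 19.5] 45.0 [480.5 148.2 161. ]
top 637.625 [260.43 244.75] [260.17 244.72] [ 7.5 97. ] 68.2 [454.8  41.5 161. ]
top 217.40625 [254.75 224.55] [254.7  224.49] [19.75 12.  ] 68.2 [517.   60.1 161. ]
top 104.375 [283.5  212.38] [283.46 212.41] [12.   11.25] 90.0 [555.8 -28.1 161. ]
top 47.09375 [272.25 185.31] [271.74 185.59] [12.5   6.75] 22.1 [641.9   7.7 161. ]
top 213.875 [238.82 189.4 ] [238.88 188.73] [ 8.   40.75] 68.6 [627.8 112.1 161. ]
top 96.84375 [297.83 187.89] [296.98 188.44] [10.5 16.5] 40.1 [634.2 -72.4 161. ]
top 30.75 [274.5  180.25] [274.35 180.31] [6.25 6.25] 90.0 [658.3   0.8 161. ]
side 168.40625 [301.14 292.17] [300.4  292.67] [16.75 29.  ] 57.1 [397.5 255.1 161. ]
side 644.3125 [260.82 288.31] [254.58 287.94] [63.75 23.75] 4.3 [486.9 285.2 161. ]
side 438.28125 [269.28 269.02] [269.65 268.78] [78.5  8. ] 1.7 [493.5 227.4 161. ]
side 28.46875 [248.24 253.21] [248.16 253.89] [ 6. 16.] 87.3 [563.4 205.9 161. ]
side 86.75 [321. 256.] [321.47 256.6 ] [ 6.75 18.75] 0.0 [393.6 136.4 161. ]
side 295.78125 [287.75 246.75] [287.85 246.67] [17.25 22.25] 90.0 [481.7 144.4 161. ]
side 197.875 [289.   218.75] [289.33 219.1 ] [11.25 20.75] 90.0 [519.6  52.3 161. ]
side 166.53125 [245.38 217.36] [245.08 217.08] [ 6.25 38.5 ] 8.7 [630.8  98.5 161. ]
side 109.40625 [290.12 192.38] [290.06 192.38] [11.5 11.5] 90.0 [560.8 -47.4 161. ]
[[592.7 252.4 161. ]
 [701.5 -19.4 161. ]
 [516.  -93.6 161. ]
 [407.3 177.3 161. ]]
[np.float64(200.0), np.float64(292.7), np.float64(199.7), np.float64(292.0)]
yaw 0.38070172169232014
yaw 0.3815692474726713
```

Well centre comes out near (481,146.5) and yaw about 0.387, with the two views agreeing to ~4 mm. The rocker sits near (517,58.5). I'll shut the fingers, go above the rocker's front end and check from close.

```bash
cat >> h.py <<'E'
YAW=0.387; W=np.array([481,146.5]); ex=np.array([np.cos(YAW),np.sin(YAW)]); ey=np.array([-ex[1],ex[0]])
RK=W-95*ey; ORI=[np.pi,0,YAW]
def st(tag=""):
    s=bot.get_state();print(tag,"t",round(s["t"],2),"tcp",np.round(s["tcp_pos"],1),"F",np.round(s["contact_force"],1),"op",round(s["opening"],3));return s
E
python3 - <<'E'
from h import *
bot.grip(0.0)
p=RK-17*ex
for z in(250,): 
    q=solve_ik([*p,z],ORI);print(q)
bot.move_ptp([*p,250],ORI);st()
bot.movel([*p,192]);bot.dwell(.2);st()
o=[]
for n,b in(("top",(255,225)),("side",(289,219))):
    i=imaging.capture(n);cv2.imwrite(f"pics/{n}1.png",i);x,y=b
    t=proj(n,st()["tcp_pos"]);print(n,"tip proj",t)
    c=i[y-45:y+45,x-45:x+45].copy();o.append(cv2.resize(c,None,fx=4.4,fy=4.4,interpolation=cv2.INTER_CUBIC))
    cv2.drawMarker(o[-1],tuple(int(k) for k in (t-[x-45,y-45]+.5)*4.4),(0,255,0),0,12)
cv2.imwrite("pics/z1.png",np.hstack(o))
E
```

```text
[-0.04299467  0.22824507 -0.27758426  1.064967    0.          2.71159799]
 t 3.02 tcp [501.3  51.4 250. ] F [-0.7  0.2 -0.1] op 0.002
 t 3.75 tcp [502.   52.  193.1] F [-0.4 -0.3  0.6] op 0.001
 t 3.8 tcp [501.9  52.  193. ] F [-1.  -0.6 -0.3] op 0.002
top tip proj [256.70626063 227.81421019]
 t 3.85 tcp [501.7  52.1 192.8] F [-0.1 -0.   0. ] op -0.003
side tip proj [295.3213115  212.52561142]
```

View pics/z1.png

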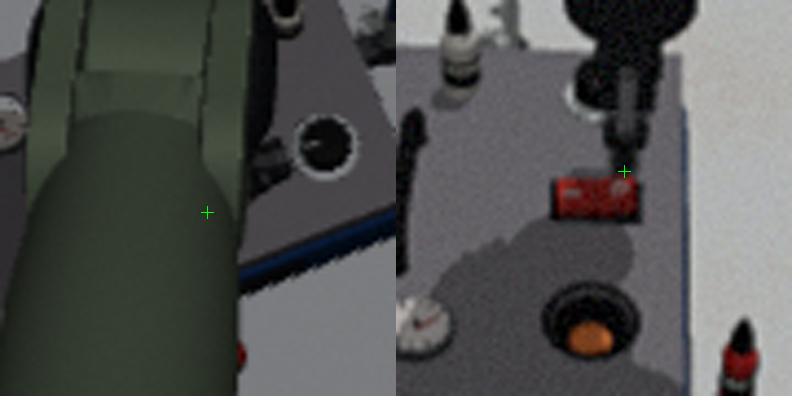

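The side view shows the fingertip marker (about (624,172) in the crop) on the real tip, above the rocker's front (ring) half. Pressing it slowly.

```bash
cat >> h.py <<'E'
def press(p,z0,z1,thr,v=15):
    r=bot.movel([*p,z1],max_speed=v,threshold=thr);s=st("hit %s"%r)
    bot.dwell(.1);st("held");bot.movel([*p,z0],max_speed=80);return s
def look(tag,c=(290,225)):
    i=imaging.capture("side");cv2.imwrite(f"pics/s{tag}.png",i);x,y=c
    cv2.imwrite(f"pics/z{tag}.png",cv2.resize(i[y-50:y+50,x-60:x+60],None,fx=5,fy=5,interpolation=cv2.INTER_CUBIC))
E
python3 - <<'E'
from h import *
press(RK-17*ex,200,166,14)
p=W-[0,0];bot.movel([*W,205],max_speed=150);bot.dwell(.2);st()
s=st();print(proj("side",s["tcp_pos"]))
look("2")
E
```

```text
hit True t 5.2 tcp [500.9  52.  170. ] F [-0.2 -0.5  6.1] op 0.001
held t 5.3 tcp [500.9  52.  170. ] F [-1.6 -0.7  6. ] op 0.001
 t 6.83 tcp [481.2 145.8 204.9] F [ 0.8  0.1 -0.5] op 0.002
 t 6.83 tcp [481.2 145.8 204.9] F [ 0.8  0.1 -0.5] op 0.002
[287.95176419 235.87296513]
```

View pics/z2.png

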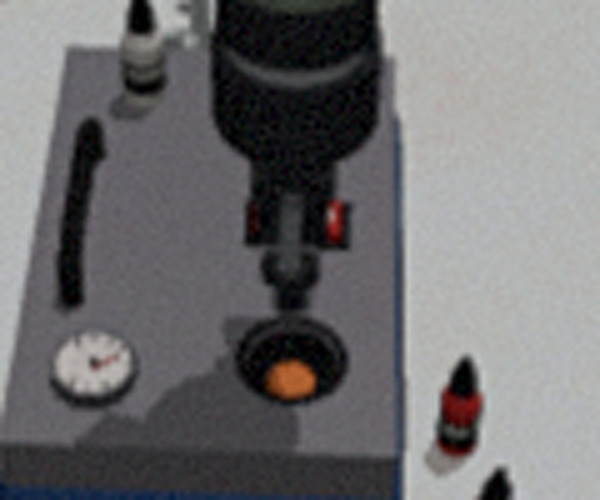

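The stop height (170.0) matches the face lying level, but the residual force was low. I'll repeat the off press a bit more firmly before the reset, and look at it clear of the arm.

```bash
python3 - <<'E'
from h import *
p=RK-17*ex
bot.movel([*p,190],max_speed=150)
bot.movel([*p,173],max_speed=60)
press(p,205,166,22,10)
bot.movel([*(W+[-70,110]),230],max_speed=250)
look("3");i=imaging.capture("top");cv2.imwrite("pics/top3.png",i);st()
a=cv2.resize(i[200:250,205:280],None,fx=6,fy=6,interpolation=cv2.INTER_CUBIC);b=cv2.imread("pics/ss" if 0 else "pics/z3.png")[150:450,150:500]
cv2.imwrite("pics/z3b.png",np.hstack([a,b]))
E
```

```text
hit True t 8.63 tcp [501.4  52.1 170. ] F [-1.9  1.2  5.5] op -0.0
held t 8.73 tcp [501.4  52.1 170. ] F [-0.6 -0.5  5.8] op -0.001Traceback (most recent call last):
  File "<stdin>", line 6, in <module>
bench.IKError: the arm cannot follow that straight line within its joint ranges
```

The stop is at the same height with 22 N as with 14 N, so that is the hard stop. A quick check of the button's centre (no motion), then the reset press.

```bash
python3 - <<'E'
from h import *
print("button top",onz("top",(226.64,236.91),146),"side",onz("side",(287.53,250.59),146))
bot.movel([*W,205],max_speed=150);bot.movel([*W,170],max_speed=80)
bot.movel([*W,150],max_speed=40,threshold=8);st("in well")
r=bot.movel([*W,134],max_speed=12,threshold=22);st("hit %s"%r);bot.dwell(.1);st()
bot.movel([*W,215],max_speed=100);st()
p=RK+17*ex
bot.move_ptp([*(W-[130,0]),260],ORI);look("3");i=imaging.capture("top");cv2.imwrite("pics/top3.png",i);st()
a=cv2.resize(i[200:250,205:280],None,fx=6,fy=6,interpolation=cv2.INTER_CUBIC);b=cv2.imread("pics/z3.png")[100:400,150:500]
cv2.imwrite("pics/z3b.png",np.hstack([a,b]))
E
```

```text
button top [479.95599569 147.14809893 146.        ] side [481.80706455 145.01747788 146.        ]
in well t 11.36 tcp [480.9 146.5 149.9] F [0.2 0.5 0.2] op -0.003
hit True t 12.31 tcp [481.1 146.5 139. ] F [-1.8 -0.6  5.6] op 0.0
 t 12.41 tcp [481.1 146.5 139. ] F [-0.9 -0.6  5.5] op 0.0
 t 13.32 tcp [480.5 146.4 214.3] F [-0.3  0.4 -0.7] op -0.001
 t 14.03 tcp [351.8 146.5 259.7] F [-0.5  0.1  0.6] op -0.001
```

View pics/z3b.png

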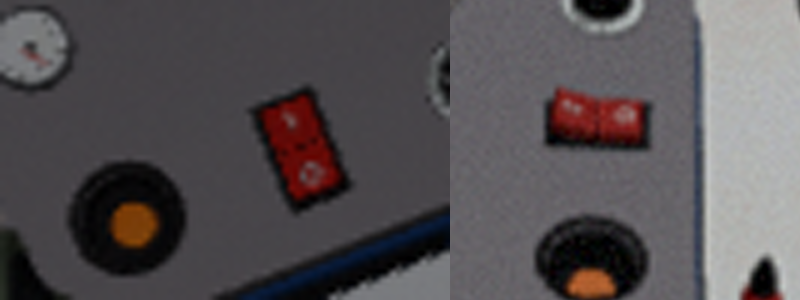

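The rocker's rear (bar) end is raised and the ring end is down, so it is fully off. The button stopped at 139.0, which is 22 mm below the mouth, and sits lower in the well. Now rocking it back on.

```bash
python3 - <<'E'
from h import *
p=RK+17*ex
bot.move_ptp([*p,215],ORI);bot.movel([*p,182],max_speed=80)
press(p,190,166,22,12)
bot.movel([*p,215],max_speed=80)
bot.move_ptp([*(W-[130,0]),260],ORI);look("4");i=imaging.capture("top");cv2.imwrite("pics/top4.png",i);st()
a=cv2.resize(i[160:270,185:315],None,fx=3.4,fy=3.4,interpolation=cv2.INTER_CUBIC);b=cv2.imread("pics/z4.png")[60:434,150:500]
cv2.imwrite("pics/z4b.png",np.hstack([a,b]))
o=cv2.imread("pics/top0.png")
for n,f in(("top",("top0","top3","top4")),("side",("side0","s3","s4"))):
  for k in f: 
    m=cv2.imread(f"pics/{k}.png");print(k,[(t[0],t[1]) for t in blobs(m,(6,120,60),(22,255,255),(215,226,240,246) if n=="top" else (275,240,300,258))])
E
```

```text
hit True t 16.52 tcp [533.5  65.1 170. ] F [-0.9  1.1  5.7] op -0.002
held t 16.62 tcp [533.5  65.1 170. ] F [-1.2  1.1  5.6] op 0.001
 t 18.42 tcp [352.4 146.2 259.8] F [ 0.1  0.3 -0.5] op -0.002
top0 [(np.int32(44), array([226.64, 236.91]))]
top3 [(np.int32(43), array([226.88, 236.88]))]
top4 [(np.int32(43), array([226.88, 236.88]))]
side0 [(np.int32(66), array([287.53, 250.59]))]
s3 [(np.int32(48), array([287.65, 251.48]))]
s4 [(np.int32(48), array([287.5 , 251.46]))]
```

View pics/z4b.png

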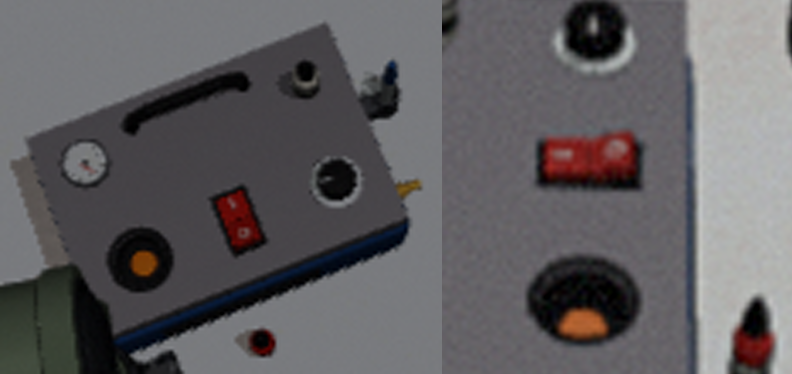

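The front (ring) end is raised again with the bar end down, the button has stayed low, and the regulator, thinner, airbrush and compressor are unmoved. The arm is clear, so I'm handing in.

```bash
python3 - <<'E'
from h import *
bot.sign_off();st()
E
```

```text
the job is handed in; nothing more can be done
the job is handed in; nothing more can be done
```

The job is done and handed in at about 18.5 s of robot time. With the fingers shut, I rocked the switch fully off, pressed the reset button home, then rocked the switch fully back on.

**Checks that passed**
- **Switch off:** the press stopped at z = 170.0 mm, which is the level-face height. A firmer repeat (22 N stop threshold instead of 14 N) stopped at the same height.
- **Reset button:** the press stopped at z = 139.0 mm, 22 mm below the well's mouth. The button was still sunk in the later pictures, including after the last press.
- **Switch on:** the press stopped at z = 170.0 mm, and the final pictures show the ring end raised again.
- **Surroundings:** the compressor, regulator mark, airbrush and thinner looked unmoved in the last pictures.

**Checks that disagreed or failed**
- **Well position:** the two cameras differed by about 4 mm on the well's centre, so I used the average. The finger went in without touching the walls.
- **Force reading:** the force read just after each stop was only about 6 N, below the threshold. I therefore judged "fully down" by the stop heights and the pictures.
- **Failed move:** one retreat move was refused as out of joint range, and nothing moved.
- **Not checked closely:** I did not look closely at the items on the table, such as the mug, the miniature and some of the paints, after the last press. The arm stayed well above the table throughout.

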